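Roll the can to the date reader

ROBOT

A 6-joint arm with a two-finger parallel gripper is mounted at the origin on the work surface. World frame = base frame: x ahead of the robot, y to its left, z up, the work surface at z = 0. Lengths are in m, angles in rad, forces in N, time in s.
With the tool pointing down it reaches from about 0.25 to 0.725 m from the base axis. Payload 4 kg.
Tool frame: the origin (TCP) lies on the centre line of the jaws, within the pads' length; the fingertips stand 22 mm ahead of it and the grasp point (between the pads) lies 3 mm ahead of it; z points along the fingers, y is the line along which they close (so a half turn about z gives the same grasp; the last joint's range is limited). The gripper opens to 85 mm and grips with 20 to 120 N. Pads are 22 mm wide; open, the fingers measure 114 mm over their backs; the gripper's body (76 mm by 85 mm) begins 54 mm behind the grasp point. The pads swing forward as they close: fully open they stand 13 mm farther back than shut.
Start: joints at [1.161, 0.241, 0.005, 1.335, 0, 1.571], TCP at [0.199, 0.459, 0.253] pointing down, gripper open.
Joint ranges: [-2.72, 2.72], [-1.05, 1.87], [-1.09, 1.28], [-1.99, 2.15], [-1.42, 1.44], [-3.14, 3.14]. Speed limits (rad/s): [2.79, 2.79, 3.14, 3.14, 3.14, 3.14].

INTERFACE

Orientations are given as a unit quaternion [x, y, z, w].
In Python, from workcell import bot gives the robot as it stands.
- The arm moves only by the shell command python3 -m inch 'ROWS'. ROWS is JSON, one flat list of numbers, 7 for each row, row after row: the shift along the world's x, y, z in mm, then the turn, a rotation vector about the world's x, y, z in rad, then the opening in per cent of the stroke, from 0 (shut) to 100 (fully open). A call has 1 to 8 rows; each row is the pose to reach, as a shift and turn from the pose commanded when the call began; what a row does not reach only later rows make up. A row lasts 1/12 s, in which the tool goes at most 41.7 mm and 7.16 degrees, less where a joint would pass 70% of its speed; a pose out of reach is approached as far as the arm can. A call with a gripper value outside its range is refused whole. The fingers move at their own pace and stop on an object; the grip force is fixed at half the most. Time passes only in rows, so rows that repeat a pose let the fingers close. It gives the time, the measured TCP pose, the force, the opening and the grip force at its end, in the units of the state.
- bot.get_obs(): the state, without advancing time (a new reading comes with each control period).
- bot.camera(name): name is "scene" or "side" or "wrist"; returns the picture (384x512x3 uint8, blue, green, red); there is no depth.
- bot.camera_info(name): a dict with "intrinsics" (3x3 intrinsics, pixels), "camera_from_world" (4x4, takes a point from world to camera coordinates); the wrist camera has in their place "hand_eye" (4x4, takes a point from camera to tool coordinates, whose origin is the TCP and whose axes are the flange's). Camera axes: x right, y down, z forward; pixel columns grow to the right and rows downward; lengths in m; the calibration is good to about 2 mm. A picture is of the moment at which its call begins: read the wrist's pose just before it. camera_info takes no time and is no camera call.
- bot.job_done(): hands the job in; it is judged then, once.
Trained networks look in the newest picture that a camera, given by its name, has taken for a name from the list of things; names that differ only in an ending like _2 or _b are one class to them, and where a whole thing is asked for, a point or a joint stands for the part that bears it (a point fixed in the world has none). Each returns a list of dicts, best first, with "confidence" (0 to 1); they miss things now and then, are a little off and sometimes report something else, mostly with a low value. They report only what shows in the picture. A call takes as long as a camera call. They do not tell look-alikes from the thing itself.
- bot.silhouettes(camera, target): "mask" (384x512 bool, what is visible of it) and "uv" ([column, row] in pixels, amid what is visible of it).
- bot.spot_point(camera, target): "uv" ([column, row] in pixels: a listed point, or the origin of a listed thing).
The state is a dict: "clock": time; "joint_pos": joint angles; "joint_vel": joint speeds; "tau": joint torques, N m; "eef_pos": TCP position; "tool_rot": TCP orientation; "ft_force": force on the tool from outside, world axes, zero at the start; "ft_torque": the same for the moment, N m; "grip_width": finger opening in m; "grasp_force": force on a finger pad.
Only numpy, scipy, OpenCV 4.12 (cv2) and the standard library are available. Lean on these libraries where they do the work, as an engineer would, in place of code of your own. Each camera call takes 0.05 s, during which the arm holds its last target. There are 200 camera calls.

TASK

A full drinks can lies on its side in a wooden lane, and a date reader stands beside the lane. With the fingertips on top of the can, roll it along the lane until its flat end is centred in front of the reader's snout and it stays still there; take the fingers off it, then press the button on top of the reader right down and let it come back up. Do not pinch or lift the can or push it from its side, and leave every other can, bottle, jar and tool where it stands.

Things in the scene. Friction and masses are not known exactly. Their poses are not given: they have to be found in the camera images.
- can: The can to roll: aluminium drinks can, 66 mm diameter, 115 mm long, about 0.25 to 0.45 kg, lying on its side across the lane. Its origin is the centre of the can (on its axis, 33 mm below its top and above the lane floor); its x axis is the can's axis and lies across the lane; y and z turn as it rolls.
- can_center (a point): Centre of the can to roll, the can's origin. The can stops within a few mm when let go at low speed. Closed fingertips pressing a few newtons on its top roll it without slip: the can then travels half as far as they do, so they run ahead of its top and a long way takes several strokes.
- lane: Fixed wooden lane, 150 mm wide (x) and 440 mm long (y, the way the can rolls), floor 12 mm thick. Origin: centre of its underside, on the table; x points away from the reader. Rails 10 mm wide and 10 mm above the floor run along both sides (inner faces 62 mm from the middle) and across both ends (210 mm from the middle). The lying can's top is 78 mm above the table.
- window (a point): Centre of the window in the end of the reader's snout, 45 mm above the table, 66 mm from the lane's middle line; its x axis points across the lane, y along it (parallel to the lane's y). The can is in place when its centre is opposite this point. The reader's place along the lane varies; the can may start on either side of it.
- reader: The date reader: fixed grey box 75 mm deep (x), 70 mm wide (y), 70 mm tall, with a black snout 26 mm square and 14 mm long in the middle of the face toward the lane. Origin: centre of its underside; x points to the lane.
- button (a joint): Travel of the reader's white button: 0 up, 0.005 m right down. It springs back; right down takes about 5 N.
- button_top (a point): Centre of the top of the round white button (30 mm diameter, its travel straight down) on the reader's top, 91 mm above the table when up.
- jar: Small glass jar, 60 mm diameter, 62 mm tall, standing in the lane near the end opposite to the can. Origin: centre of its underside. Leave it alone.
- can_a: Standing drinks can, 66 mm diameter, 115 mm tall, beyond the lane. Origin: centre of its underside. Leave it alone.
- can_b: Standing drinks can, 66 mm diameter, 115 mm tall, on the reader's side of the lane. Origin: centre of its underside. Leave it alone.
- bottle_a: Brown bottle, 62 mm diameter, 230 mm tall, standing off the end of the lane. Origin: centre of its underside. Leave it alone.
- bottle_b: Green bottle, 72 mm diameter, 260 mm tall, standing off the lane's end. Origin: centre of its underside. Leave it alone.
- tape: Roll of tape lying flat, 90 mm across, 25 mm high, on the reader's side of the lane. Origin: centre of its underside. Leave it alone.
- opener: Bottle opener with a wooden handle, 147 mm long (x), 34 mm wide, 10 mm high, lying beyond the lane. Origin: underside, middle of the handle. Leave it alone.
There are look-alikes about, which are no part of the job. What is shaped like the reader but green or red is not meant.

How it is judged:
By the outcome, as a careful person would: the job done as asked, in the order asked, and still so for the second after the job is handed in, with the robot touching nothing.
It also fails if it takes over 58 s, if anything falls off the work surface, if the arm or the gripper's body presses on something with over 40 N, if the wrist force passes 120 N, or if a joint passes its speed limit or range.

## Working session

There is one attempt and no reset: what is moved stays moved. The work goes in short steps, Python scripts to look and compute and a shell command to move; the robot and the scene stay as the last step left them, time stands still between calls to the robot, and variables do not carry over. Pictures are saved under pics/ and viewed, at most 13 in all, crops included, and the job is handed in when it is done.

```bash
mkdir -p pics; cat > h.py <<'E'
import numpy as np,cv2
from workcell import bot
from scipy.spatial.transform import Rotation as R
def cam(name):
    i=bot.camera_info(name);K=np.array(i["intrinsics"])
    if name=="wrist":
        o=bot.get_obs();T=np.eye(4);T[:3,:3]=R.from_quat(o["tool_rot"]).as_matrix();T[:3,3]=o["eef_pos"]
        return K,np.linalg.inv(T@np.array(i["hand_eye"]))
    return K,np.array(i["camera_from_world"])
def atz(uv,z,K,M):
    W=np.linalg.inv(M);d=W[:3,:3]@np.linalg.inv(K)@np.array([uv[0],uv[1],1.]);c=W[:3,3]
    return c+d*(z-c[2])/d[2]
def proj(p,K,M):
    q=K@(M[:3,:3]@np.array(p)+M[:3,3]);return q[:2]/q[2]
E
python3 - <<'E'
from h import *
o=bot.get_obs();print(o["eef_pos"],o["tool_rot"],o["clock"])
ims=[]
for n in("scene","side","wrist"):
    K,M=cam(n);im=bot.camera(n);cv2.imwrite(f"pics/{n}0.png",im);ims.append(im)
    for t,z in(("can_center",.045),("window",.045),("button_top",.091),("reader",0),("lane",0),("jar",0)):
        for d in bot.spot_point(n,t)[:3]: print(n,t,np.round(d["uv"]),round(d["confidence"],2),np.round(atz(d["uv"],z,K,M),3))
E
```

```text
[0.19895864 0.45807048 0.2524143 ] [ 2.03460844e-01  9.79082520e-01 -1.02786515e-03 -2.16643993e-04] 0.0
scene can_center [253. 226.] 0.65 [0.621 0.105 0.045]
scene can_center [204. 224.] 0.47 [0.741 0.025 0.045]
scene window [266. 145.] 0.91 [ 0.337 -0.275  0.045]
scene window [333. 218.] 0.89 [0.392 0.197 0.045]
scene window [298. 192.] 0.78 [0.404 0.033 0.045]
scene button_top [274. 178.] 0.63 [ 0.468 -0.016  0.091]
scene button_top [281. 130.] 0.55 [ 0.273 -0.273  0.091]
scene button_top [353. 206.] 0.46 [0.342 0.223 0.091]
scene reader [314. 201.] 0.89 [0.349 0.053 0.   ]
scene reader [346. 231.] 0.89 [0.356 0.226 0.   ]
scene reader [274. 207.] 0.74 [0.484 0.013 0.   ]
scene lane [240. 211.] 0.71 [ 0.589 -0.026  0.   ]
scene lane [274. 205.] 0.63 [ 0.478  0.006 -0.   ]
scene jar [225. 191.] 0.77 [ 0.583 -0.146 -0.   ]
side can_center [291. 183.] 0.65 [0.603 0.094 0.045]
side window [219. 162.] 0.91 [0.386 0.194 0.045]
side window [194. 294.] 0.86 [ 0.327 -0.287  0.045]
side window [273. 203.] 0.84 [0.542 0.013 0.045]
side button_top [175. 280.] 0.69 [ 0.285 -0.278  0.091]
side button_top [251. 192.] 0.46 [0.478 0.013 0.091]
side button_top [200. 187.] 0.44 [0.334 0.037 0.091]
side reader [206. 168.] 0.86 [0.341 0.221 0.   ]
side reader [207. 207.] 0.83 [0.347 0.046 0.   ]
side reader [179. 297.] 0.83 [ 0.283 -0.263  0.   ]
side lane [297. 222.] 0.81 [ 0.609 -0.025  0.   ]
side lane [256. 177.] 0.67 [0.5   0.171 0.   ]
side jar [297. 249.] 0.81 [ 0.6   -0.122  0.   ]
wrist reader [156. 313.] 0.97 [0.347 0.228 0.   ]
```

View pics/scene0.png

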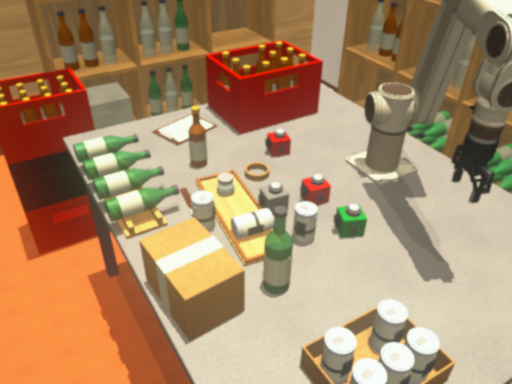

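View pics/side0.png

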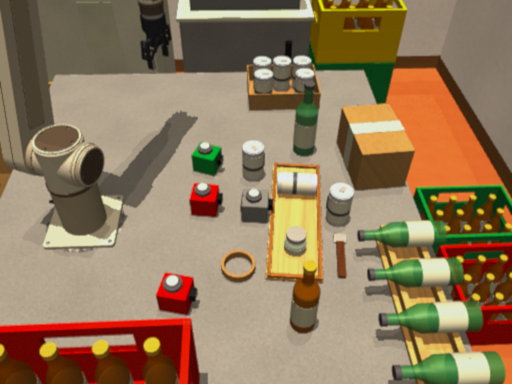

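Four box-shaped candidates: grey at scene (274,197)/side (256,205), red (316,189)/(205,199), red (279,143)/(176,292), green (350,220)/(206,158). Only the grey one is the described colour and has its snout facing the lane. The can to roll lies at scene (252,222)/side (297,183), and the jar stands at (226,184)/(296,238). I'll move above and look closely.

```bash
python3 -m inch '[28,-30,10,0,0,0.1,0, 56,-60,20,0,0,0.2,0, 84,-90,30,0,0,0.3,0, 112,-120,40,0,0,0.4,0, 140,-150,40,0,0,0.4,0, 168,-180,40,0,0,0.4,0, 196,-210,40,0,0,0.4,0, 224,-240,40,0,0,0.4,0]'
python3 -m inch '[28,-30,0,0,0,0,0, 56,-60,0,0,0,0,0, 84,-90,0,0,0,0,0, 106,-120,0,0,0,0,0, 116,-150,0,0,0,0,0, 116,-160,0,0,0,0,0, 116,-160,0,0,0,0,0]'
cat > look.py <<'E'
from h import *
import sys
o=bot.get_obs();print(o["eef_pos"],o["tool_rot"],o["clock"])
K,M=cam("wrist");im=bot.camera("wrist");cv2.imwrite(f"pics/{sys.argv[1]}.png",im)
for t,z in(("can_center",.045),("window",.045),("button_top",.091),("reader",0),("lane",0),("jar",0),("can_b",0),("bottle_b",0)):
    for d in bot.spot_point("wrist",t)[:3]: print(t,np.round(d["uv"]),round(d["confidence"],2),np.round(atz(d["uv"],z,K,M),4))
E
python3 look.py w1
```

```text
clock: 1.72
eef_pos: [0.4237, 0.2175, 0.2937]
tool_rot: [0.005, 1.0, 0.0, 0.0]
ft_force: [1.2, 0.1, -0.1]
grip_width: -0.0002
grasp_force: 0.0
clock: 2.3
eef_pos: [0.5389, 0.0567, 0.2929]
tool_rot: [0.007, 1.0, -0.0, -0.001]
ft_force: [-0.4, 0.8, 0.5]
grip_width: 0.0003
grasp_force: 0.0
[0.53889307 0.05668646 0.29285485] [ 7.14842410e-03  9.99974294e-01 -2.26744787e-04 -5.09882772e-04] 2.3
can_center [278. 223.] 0.91 [0.6144 0.0891 0.045 ]
window [378.  45.] 0.79 [0.3923 0.2047 0.045 ]
window [216. 168.] 0.68 [0.5362 0.0067 0.045 ]
reader [240.  15.] 0.96 [0.3452 0.0415 0.    ]
reader [382.  12.] 0.79 [0.3442 0.2238 0.    ]
reader [221. 130.] 0.62 [0.4894 0.0096 0.    ]
lane [208. 207.] 0.97 [ 0.6043 -0.0153  0.    ]
jar [131. 201.] 0.61 [ 0.5933 -0.1339  0.    ]
can_b [279. 226.] 0.89 [0.6367 0.0942 0.    ]
can_b [342. 128.] 0.72 [0.4889 0.1826 0.    ]
can_b [129. 201.] 0.67 [ 0.5933 -0.1368  0.    ]
bottle_b [209. 209.] 0.62 [ 0.6076 -0.0143  0.    ]
bottle_b [408. 235.] 0.58 [0.6553 0.2981 0.    ]
```

View pics/w1.png

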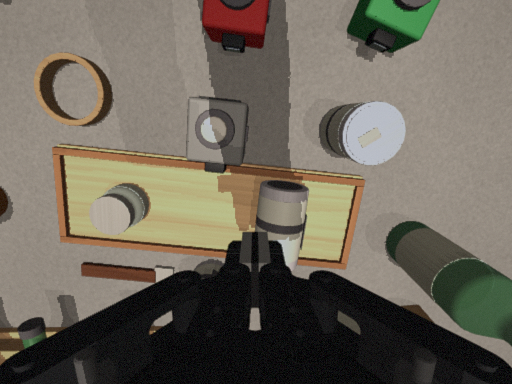

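The picture shows the grey reader at (217,130), its snout at (215,167) and its button at (211,128). The can is at (283,222), with can_b at (366,133), the jar at (118,210) and the green bottle on the right. Next is one enlarged crop of the reader and can, plus the lane geometry.

```bash
python3 - <<'E'
from h import *
K,M=cam("wrist")
c=[atz(u,.022,K,M) for u in((54,147),(362,180),(348,266),(62,242))]
for p in c: print(np.round(p,4))
d=c[1]-c[0];e=c[2]-c[3];print("yaw",np.degrees(np.arctan2(-d[0],d[1])),np.degrees(np.arctan2(-e[0],e[1])),np.linalg.norm(d),"ctr",np.mean(c,0))
for z,u in((.091,(211,128)),(.058,(215,163)),(.045,(216,168)),(.0,(217,172))):print(z,atz(u,z,K,M))
for u in((260,182),(307,188)):print("can near rim, z.06?",atz(u,.045,K,M))
im=cv2.imread("pics/w1.png")[80:280,160:400];cv2.imwrite("pics/c1.png",cv2.resize(im,None,fx=3,fy=3,interpolation=2))
for t in("reader","button_top","can_center"):
  for d in bot.silhouettes("wrist",t)[:4]: print(t,d["uv"],d["confidence"],cv2.boundingRect(d["mask"].astype("uint8")))
E
```

```text
[ 0.509  -0.2153  0.022 ]
[0.5588 0.2133 0.022 ]
[0.6957 0.2048 0.022 ]
[ 0.6516 -0.2323  0.022 ]
yaw -6.627034670520218 -5.753451571208591 0.43151871595935526 ctr [ 0.60377703 -0.00738149  0.022     ]
0.091 [0.48251961 0.0125797  0.091     ]
0.058 [0.5270842  0.01050871 0.058     ]
0.045 [0.53584406 0.00966851 0.045     ]
0.0 [0.54995322 0.00458934 0.        ]
can near rim, z.06? [0.55527976 0.06783031 0.045     ]
can near rim, z.06? [0.56406783 0.1312302  0.045     ]
reader [237.9, 24.7] 0.77 (202, 0, 70, 53)
reader [217.2, 131.9] 0.68 (185, 96, 64, 77)
reader [391.4, 23.6] 0.57 (347, 0, 93, 53)
button_top [215.6, 128.9] 0.86 (201, 116, 27, 27)
can_center [284.0, 211.9] 0.84 (256, 180, 53, 90)
```

View pics/c1.png

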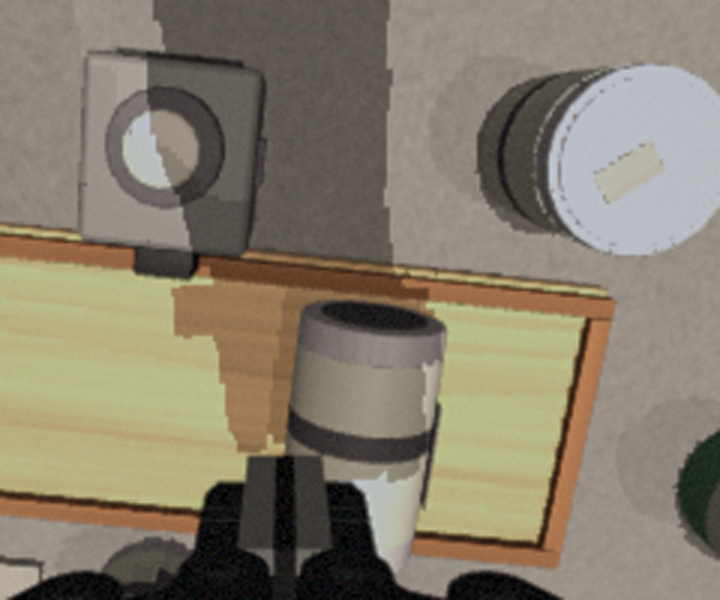

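The crop confirms it. The grey box has a white button and its black snout faces the lane, level with the lane's -y half relative to the can. The can needs to roll about 89 mm along the lane's -y, roughly (-0.108, -0.994). I'll set the closed fingers above the can.

```bash
python3 -m inch '[25,15,-25,0,0,-0.05,0, 50,30,-50,0,0,-0.09,0, 77,46,-80,0,0,-0.09,0, 77,46,-115,0,0,-0.09,0, 77,46,-150,0,0,-0.09,0, 77,46,-175,0,0,-0.09,0, 77,46,-180,0,0,-0.09,0, 77,46,-180,0,0,-0.09,0]'
python3 look.py w2; python3 - <<'E'
from h import *
im=bot.camera("side");cv2.imwrite("pics/s2.png",cv2.resize(im[120:270,190:390],None,fx=4,fy=4,interpolation=2))
E
```

```text
clock: 3.57
eef_pos: [0.6139, 0.105, 0.1109]
tool_rot: [0.05, 0.999, -0.001, -0.003]
ft_force: [-0.8, 0.0, 0.7]
grip_width: 0.0002
grasp_force: 0.0
[0.61388662 0.10503121 0.11085971] [ 4.98124792e-02  9.98754726e-01 -6.02962749e-04 -2.71131459e-03] 3.5667
window [ 88. 122.] 0.79 [0.5383 0.0059 0.045 ]
button_top [477. 231.] 0.32 [0.6162 0.2248 0.091 ]
reader [110.  54.] 0.79 [ 0.49    0.0094 -0.    ]
lane [118. 202.] 0.86 [ 0.6045 -0.0117  0.    ]
lane [230. 224.] 0.54 [0.6336 0.0822 0.    ]
jar [114. 205.] 0.32 [ 0.6064 -0.0152  0.    ]
can_b [232. 223.] 0.86 [0.6332 0.0831 0.    ]
can_b [142. 317.] 0.71 [ 0.7213 -0.0151  0.    ]
can_b [342.  28.] 0.66 [ 0.4904  0.1822 -0.    ]
bottle_b [478. 232.] 0.57 [0.6622 0.2984 0.    ]
```

View pics/s2.png

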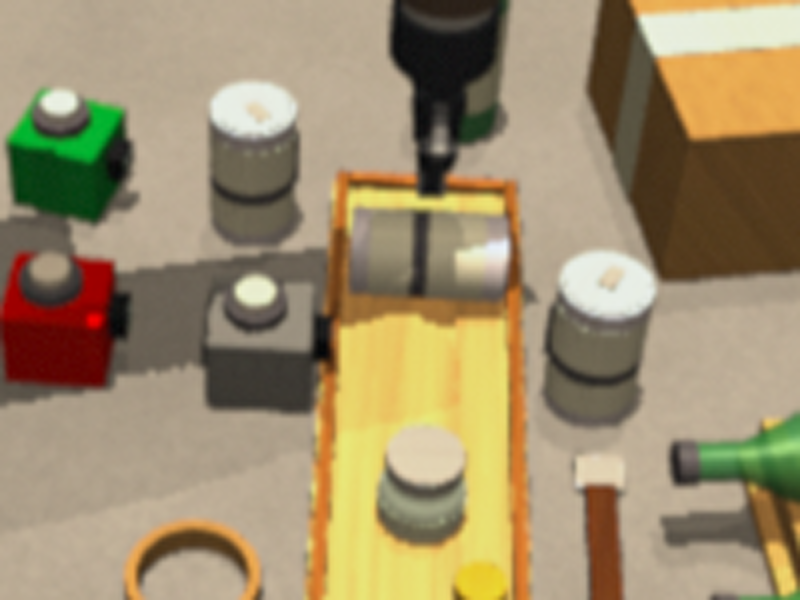

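Fingertips are above the can's middle at crop (432,190), just behind its top line. The can is at (430,255) and the snout at (325,335). Lowering to find contact.

```bash
python3 -m inch '[0,-6,-5,0,0,0,0, 0,-6,-9,0,0,0,0, 0,-6,-11,0,0,0,0, 0,-6,-11,0,0,0,0]'; python3 -m inch '[0,0,-1,0,0,0,0, 0,0,-1,0,0,0,0]';python3 -m inch '[0,0,-1,0,0,0,0, 0,0,-1,0,0,0,0]'
```

```text
clock: 4.4
eef_pos: [0.6149, 0.0989, 0.1011]
tool_rot: [0.05, 0.999, -0.0, -0.001]
ft_force: [0.6, -0.0, -0.1]
grip_width: 0.0002
grasp_force: 0.0
clock: 4.57
eef_pos: [0.6155, 0.0992, 0.101]
tool_rot: [0.05, 0.999, -0.0, -0.0]
ft_force: [-0.2, -0.5, 0.5]
grip_width: -0.0002
grasp_force: 0.0
clock: 4.73
eef_pos: [0.6156, 0.0993, 0.1002]
tool_rot: [0.05, 0.999, -0.0, -0.0]
ft_force: [0.2, 0.7, -0.4]
grip_width: 0.0
grasp_force: 0.0
```

```bash
python3 -m inch '[0,0,-1,0,0,0,0, 0,0,-1,0,0,0,0]';python3 -m inch '[0,0,-1,0,0,0,0, 0,0,-1,0,0,0,0]'
```

```text
clock: 4.9
eef_pos: [0.6158, 0.0994, 0.0999]
tool_rot: [0.05, 0.999, 0.0, 0.0]
ft_force: [0.1, 0.8, 1.7]
grip_width: -0.0001
grasp_force: 0.9
clock: 5.07
eef_pos: [0.6159, 0.0997, 0.0997]
tool_rot: [0.05, 0.999, 0.001, 0.001]
ft_force: [-2.6, 1.1, 6.9]
grip_width: -0.0003
grasp_force: 3.2
```

```bash
python3 -m inch '[-0.3,-3,0,0,0,0,0, -1,-9,0,0,0,0,0, -1.8,-17,0,0,0,0,0, -2.7,-25,0,0,0,0,0, -3.5,-32,0,0,0,0,0, -4,-37,0,0,0,0,0, -4.3,-40,0,0,0,0,0, -4.3,-40,0,0,0,0,0]'; python3 - <<'E'
from h import *
K,M=cam("side")
im=bot.camera("side")
for d in bot.spot_point("side","can_center")[:2]: print(d["uv"],d["confidence"],atz(d["uv"],.045,K,M))
K,M=cam("wrist");im=bot.camera("wrist")
for d in bot.silhouettes("wrist","can_center")[:3]: print(d["uv"],d["confidence"],cv2.boundingRect(d["mask"].astype("uint8")),atz(d["uv"],.06,K,M))
E
```

```text
clock: 5.73
eef_pos: [0.611, 0.0585, 0.0995]
tool_rot: [0.05, 0.999, -0.0, 0.0]
ft_force: [-4.5, 0.1, 7.5]
grip_width: -0.0001
grasp_force: 3.6
[290.9, 185.7] 0.79 [0.60027999 0.08144491 0.045     ]
[280.1, 192.5] 0.81 (220, 136, 111, 193) [0.58742064 0.07690364 0.06      ]
```

```bash
python3 -m inch '[0,0,6,0,0,0,0, 0,0,10,0,0,0,0, 1.5,15,10,0,0,0,0, 3,30,10,0,0,0,0, 3,30,10,0,0,0,0]'; cat > can.py <<'E'
from h import *
import sys
K,M=cam("wrist");im=bot.camera("wrist");cv2.imwrite(f"pics/{sys.argv[1]}.png",im)
s=np.array([.108,.994]);w=np.array([.5355,.0105])
for d in bot.silhouettes("wrist","can_center")[:3]: print(d["uv"],d["confidence"],cv2.boundingRect(d["mask"].astype("uint8")),atz(d["uv"],.06,K,M))
for n in("can_center","window"):
  for d in bot.spot_point("wrist",n)[:2]: p=atz(d["uv"],.045,K,M);print(n,d["uv"],d["confidence"],p,"s rel window",(p[:2]-w)@s)
K,M=cam("side");im=bot.camera("side")
for d in bot.spot_point("side","can_center")[:2]: p=atz(d["uv"],.045,K,M);print("side",d["uv"],d["confidence"],p,(p[:2]-w)@s)
E
python3 can.py w3
```

```text
clock: 6.35
eef_pos: [0.6147, 0.0928, 0.1082]
tool_rot: [0.048, 0.999, 0.001, 0.0]
ft_force: [0.5, -0.1, 0.9]
grip_width: 0.0001
grasp_force: 0.0
[214.8, 191.6] 0.95 (167, 134, 108, 179) [0.58900706 0.07117028 0.06      ]
window [103.4, 120.0] 0.63 [0.53993607 0.00532115 0.045     ] s rel window -0.004668686668878824
window [124.7, 47.9] 0.44 [0.50101298 0.02771519 0.045     ] s rel window 0.013387297275152227
side [291.1, 188.9] 0.9 [0.59949279 0.0677989  0.045     ] 0.06386633100270141
```

View pics/w3.png

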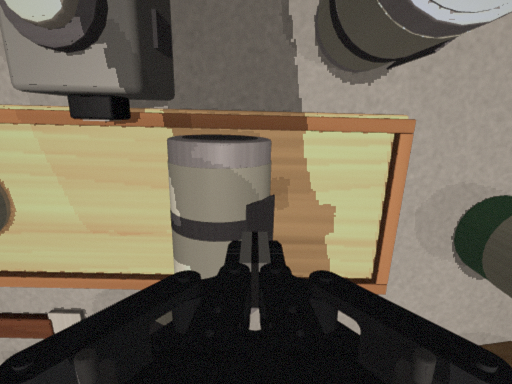

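The can occupies columns 168–272, about 66 mm short of the window. The snout is at (100,107). Contact is good, so I'll do the second stroke.

```bash
python3 -m inch '[-1,-8,0,0,0,0,0, -1.7,-16,0,0,0,0,0, -1.7,-16,-5,0,0,0,0, -1.7,-16,-8.5,0,0,0,0, -1.7,-16,-10,0,0,0,0, -1.7,-16,-10,0,0,0,0]'; python3 -m inch '[-0.3,-3,0,0,0,0,0, -1,-9,0,0,0,0,0, -1.8,-17,0,0,0,0,0, -2.6,-24,0,0,0,0,0, -3.1,-29,0,0,0,0,0, -3.4,-32,0,0,0,0,0, -3.5,-33,0,0,0,0,0, -3.5,-33,0,0,0,0,0]'; python3 -m inch '[0,0,6,0,0,0,0, 0,0,10,0,0,0,0, 0.8,8,10,0,0,0,0, 1.6,16,10,0,0,0,0, 1.6,16,10,0,0,0,0]';python3 can.py w4
```

```text
clock: 7.15
eef_pos: [0.6129, 0.0731, 0.0999]
tool_rot: [0.05, 0.999, 0.0, 0.001]
ft_force: [-2.8, 0.5, 8.9]
grip_width: 0.0002
grasp_force: 4.7
clock: 7.82
eef_pos: [0.6089, 0.0396, 0.099]
tool_rot: [0.05, 0.999, -0.0, 0.0]
ft_force: [-1.7, 0.8, 6.2]
grip_width: -0.0
grasp_force: 3.1
clock: 8.23
eef_pos: [0.6109, 0.0582, 0.1081]
tool_rot: [0.049, 0.999, 0.0, 0.0]
ft_force: [-0.6, -0.1, 0.2]
grip_width: 0.0001
grasp_force: 0.0
[244.5, 191.0] 0.96 (196, 135, 105, 188) [0.58647919 0.05487992 0.06      ]
[159.2, 321.2] 0.5 (150, 313, 22, 21) [ 0.67579282 -0.0157462   0.06      ]
window [159.4, 119.4] 0.64 [0.53899008 0.0058036  0.045     ] s rel window -0.0042912884415944085
side [248.4, 192.6] 0.39 [0.47211654 0.05723735 0.045     ] 0.039611514614417344
```

```bash
python3 -m inch '[0.5,3,-4,0,0,0,0, 0.5,3,-8.5,0,0,0,0, 0.5,3,-10,0,0,0,0, 0.5,3,-10,0,0,0,0]'; python3 -m inch '[-0.3,-3,0,0,0,0,0, -1,-9,0,0,0,0,0, -1.8,-17,0,0,0,0,0, -2.6,-24,0,0,0,0,0, -3.1,-29,0,0,0,0,0, -3.4,-32,0,0,0,0,0, -3.5,-33,0,0,0,0,0, -3.5,-33,0,0,0,0,0]'; python3 -m inch '[0,0,6,0,0,0,0, 0,0,10,0,0,0,0, 0.8,8,10,0,0,0,0, 1.8,17,10,0,0,0,0, 1.8,17,10,0,0,0,0]';python3 can.py w5
```

```text
clock: 8.87
eef_pos: [0.6117, 0.0596, 0.0999]
tool_rot: [0.05, 0.999, 0.0, 0.001]
ft_force: [-3.1, -0.0, 8.9]
grip_width: 0.0002
grasp_force: 4.5
clock: 9.53
eef_pos: [0.6077, 0.0257, 0.0995]
tool_rot: [0.05, 0.999, -0.0, 0.0]
ft_force: [-3.1, -1.0, 8.2]
grip_width: 0.0004
grasp_force: 4.1
clock: 9.95
eef_pos: [0.6096, 0.0453, 0.108]
tool_rot: [0.049, 0.999, 0.0, -0.0]
ft_force: [0.0, -0.3, -0.0]
grip_width: 0.0001
grasp_force: 0.0
[236.4, 190.9] 0.63 (191, 134, 103, 188) [0.5846316  0.03703321 0.06      ]
window [176.4, 118.5] 0.81 [0.53823254 0.00365628 0.045     ] s rel window -0.0065075429313544856
side [294.5, 193.9] 0.77 [0.60737641 0.04647315 0.045     ] 0.04351996539921576
side [296.4, 248.5] 0.39 [ 0.59069192 -0.15728671  0.045     ] -0.16081926364950602
```

```bash
python3 -m inch '[0,-1,-4,0,0,0,0, 0,-2,-8.5,0,0,0,0, 0,-2,-10,0,0,0,0, 0,-2,-10,0,0,0,0]'; python3 -m inch '[-0.3,-3,0,0,0,0,0, -1,-9,0,0,0,0,0, -1.8,-17,0,0,0,0,0, -2.6,-24,0,0,0,0,0, -3.1,-29,0,0,0,0,0, -3.4,-32,0,0,0,0,0, -3.5,-33,0,0,0,0,0, -3.5,-33,0,0,0,0,0]'; python3 -m inch '[0,0,6,0,0,0,0, 0,0,10,0,0,0,0, 0.8,8,10,0,0,0,0, 1.8,15,10,0,0,0,0, 1.8,15,10,0,0,0,0, 1.8,15,10,0,0,0,0]';python3 can.py w6; python3 -c "
import cv2;im=cv2.imread('pics/w6.png');cv2.imwrite('pics/c6.png',cv2.resize(im[60:260,100:360],None,fx=3,fy=3,interpolation=2))"
```

```text
clock: 10.58
eef_pos: [0.6099, 0.0411, 0.1]
tool_rot: [0.05, 0.999, 0.0, 0.001]
ft_force: [-3.0, 1.5, 9.3]
grip_width: 0.0002
grasp_force: 4.8
clock: 11.25
eef_pos: [0.6059, 0.0073, 0.0993]
tool_rot: [0.05, 0.999, -0.0, 0.0]
ft_force: [-2.8, -0.2, 7.3]
grip_width: -0.0001
grasp_force: 3.6
clock: 11.75
eef_pos: [0.6077, 0.0241, 0.1078]
tool_rot: [0.049, 0.999, -0.0, -0.0]
ft_force: [0.9, -0.6, -0.0]
grip_width: -0.0003
grasp_force: 0.0
[244.7, 189.7] 0.78 (197, 133, 105, 191) [0.58235371 0.02100061 0.06      ]
window [211.7, 118.6] 0.97 [0.53843772 0.00444728 0.045     ] s rel window -0.005699130213292545
side [293.4, 202.0] 0.97 [0.60066663 0.01358749 0.045     ] 0.010106960022608568
```

View pics/c6.png

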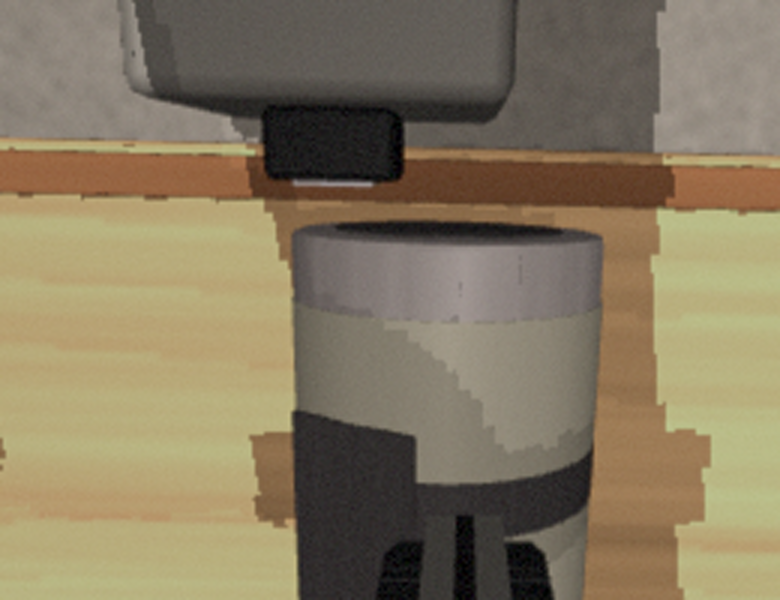

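The can rim spans crop columns 293–602 (centre about 447) and the snout 264–403 (centre about 333). I'll work out the remaining distance geometrically.

```bash
python3 - <<'E'
from h import *
K,M=cam("wrist")
f=lambda u,v,z:atz((u/3+100,v/3+60),z,K,M)[:2]
a,b=f(0,197,.022),f(780,212,.022);d=(b-a)/np.linalg.norm(b-a);a2,b2=f(0,141,.022),f(780,155,.022);d2=(b2-a2)/np.linalg.norm(b2-a2);print("lane y",d,d2)
cz=[(f(293,240,z)+f(602,245,z))/2 for z in(.045,.052)];print("can",cz, f(602,245,.05)-f(293,240,.05))
w=(f(264,140,.058)+f(403,140,.058))/2;w2=(f(293,182,.052)+f(372,183,.052))/2
print("win",w,w2,f(403,140,.058)-f(264,140,.058))
for s in(d,d2,np.array([.108,.994])):print("remaining",[(c-x)@s for c in cz for x in(w,w2)])
o=bot.get_obs()["eef_pos"][:2];print("tip rel can",(o-cz[1])@d)
E
```

```text
lane y [0.11823395 0.99298577] [0.11673247 0.9931634 ]
can [array([0.55445741, 0.02544899]), array([0.55388673, 0.02564029])] [0.00740746 0.06373618]
win [0.53194111 0.00603009] [0.53974115 0.003814  ] [0.00266113 0.02656315]
remaining [np.float64(0.021944881361009784), np.float64(0.02322319679529126), np.float64(0.022067365285742515), np.float64(0.023345680720023992)]
remaining [np.float64(0.021914522984737263), np.float64(0.02320494364182016), np.float64(0.02203789775992328), np.float64(0.02332831841700618)]
remaining [np.float64(0.021734145974444532), np.float64(0.023094534213842256), np.float64(0.02186266427770243), np.float64(0.023223052517100155)]
tip rel can 0.003817714294843217
```

```bash
python3 -m inch '[0.5,4,-4,0,0,0,0, 0.5,4,-8.5,0,0,0,0, 0.5,4,-10,0,0,0,0, 0.5,4,-10,0,0,0,0]'; python3 -m inch '[-0.3,-3,0,0,0,0,0, -1,-9,0,0,0,0,0, -1.8,-16,0,0,0,0,0, -2.5,-22,0,0,0,0,0, -3,-26,0,0,0,0,0, -3.3,-29,0,0,0,0,0, -3.4,-30,0,0,0,0,0, -3.4,-30,0,0,0,0,0]'; python3 -m inch '[0,0,6,0,0,0,0, 0,0,10,0,0,0,0, 0.8,8,10,0,0,0,0, 1.8,15,10,0,0,0,0, 1.8,15,10,0,0,0,0, 1.8,15,10,0,0,0,0]';python3 can.py w7; python3 -c "
import cv2;im=cv2.imread('pics/w7.png');cv2.imwrite('pics/c7.png',cv2.resize(im[60:260,120:380],None,fx=3,fy=3,interpolation=2))"
```

```text
clock: 12.38
eef_pos: [0.6088, 0.0277, 0.0998]
tool_rot: [0.05, 0.999, 0.0, 0.001]
ft_force: [-2.1, 0.3, 8.7]
grip_width: -0.0004
grasp_force: 4.1
clock: 13.05
eef_pos: [0.6052, -0.0031, 0.0999]
tool_rot: [0.05, 0.999, 0.0, 0.001]
ft_force: [-2.8, -0.3, 10.3]
grip_width: -0.0002
grasp_force: 4.7
clock: 13.55
eef_pos: [0.6065, 0.0131, 0.1077]
tool_rot: [0.049, 0.999, -0.0, -0.0]
ft_force: [-0.5, -0.2, -0.1]
grip_width: 0.0002
grasp_force: 0.0
[234.1, 192.5] 0.76 (187, 133, 108, 189) [0.58232774 0.00329512 0.06      ]
side [294.0, 201.9] 0.65 [0.6024475  0.01391873 0.045     ] 0.0106285438084147
```

View pics/c7.png

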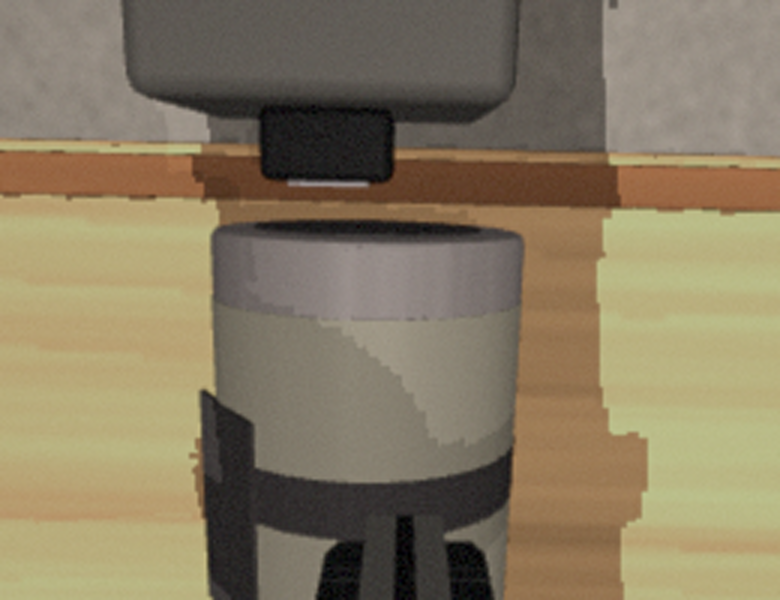

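Now the rim spans crop columns 213–523 (centre 368) and the snout is centred at 328. Working out what is left.

```bash
cat > rem.py <<'E'
from h import *
import sys
x0,rl,rr,sl,sr,tl,tr=map(float,sys.argv[1:])
K,M=cam("wrist");f=lambda u,v,z:atz((u/3+x0,v/3+60),z,K,M)[:2];d=np.array([.113,.9936])
c=(f(rl,243,.049)+f(rr,246,.049))/2
w=(f(sl,140,.058)+f(sr,140,.058))/2;w2=(f(tl,183,.052)+f(tr,183,.052))/2
print("can",c,"win",w,w2,"rem",(c-w)@d,(c-w2)@d,"tip rel",(bot.get_obs()["eef_pos"][:2]-c)@d)
E
python3 rem.py 120 213 523 261 395 288 369
```

```text
can [0.55304548 0.01042722] win [0.5318941  0.00542068] [0.53987257 0.00400286] rem 0.0073646087887946935 0.007871785701420725 tip rel 0.00766893430245138
```

```bash
python3 -m inch '[0,-2,-4,0,0,0,0, 0,-2,-8.5,0,0,0,0, 0,-2,-10,0,0,0,0, 0,-2,-10,0,0,0,0]'; python3 -m inch '[-0.2,-2,0,0,0,0,0, -0.5,-5,0,0,0,0,0, -0.9,-8,0,0,0,0,0, -1.2,-11,0,0,0,0,0, -1.5,-13.3,0,0,0,0,0, -1.7,-15,0,0,0,0,0, -1.7,-15,0,0,0,0,0, -1.7,-15,0,0,0,0,0]'; python3 -m inch '[0,0,3,0,0,0,0, 0,0,10,0,0,0,0, 0.4,3,10,0,0,0,0, 0.4,3,10,0,0,0,0, 0.4,3,10,0,0,0,0]';python3 can.py w8; python3 -c "
import cv2;im=cv2.imread('pics/w8.png');cv2.imwrite('pics/c8.png',cv2.resize(im[60:260,120:380],None,fx=3,fy=3,interpolation=2))"
```

```text
clock: 14.18
eef_pos: [0.6072, 0.0101, 0.0999]
tool_rot: [0.05, 0.999, 0.0, 0.001]
ft_force: [-3.2, -0.2, 9.0]
grip_width: 0.0001
grasp_force: 4.6
clock: 14.85
eef_pos: [0.6054, -0.0051, 0.1]
tool_rot: [0.05, 0.999, 0.0, 0.001]
ft_force: [-2.5, 1.0, 9.0]
grip_width: 0.0003
grasp_force: 4.8
clock: 15.27
eef_pos: [0.6054, -0.0016, 0.108]
tool_rot: [0.05, 0.999, 0.0, -0.0]
ft_force: [0.0, 0.3, 0.3]
grip_width: 0.0001
grasp_force: 0.0
[248.5, 187.0] 0.59 (199, 132, 107, 190) [ 0.57862063 -0.00215551  0.06      ]
[252.1, 52.8] 0.52 (187, 0, 138, 122) [0.50432513 0.00764655 0.06      ]
[258.1, 12.1] 0.47 (224, 0, 64, 29) [0.48541627 0.01272873 0.06      ]
can_center [94.0, 202.3] 0.53 [ 0.58257629 -0.10858852  0.045     ] s rel window -0.11328975016093215
window [255.9, 117.0] 0.57 [0.53790733 0.0064809  0.045     ] s rel window -0.003734994211190455
side [292.8, 206.0] 0.93 [ 0.59727002 -0.00225327  0.045     ] -0.006005588373143789
```

View pics/c8.png

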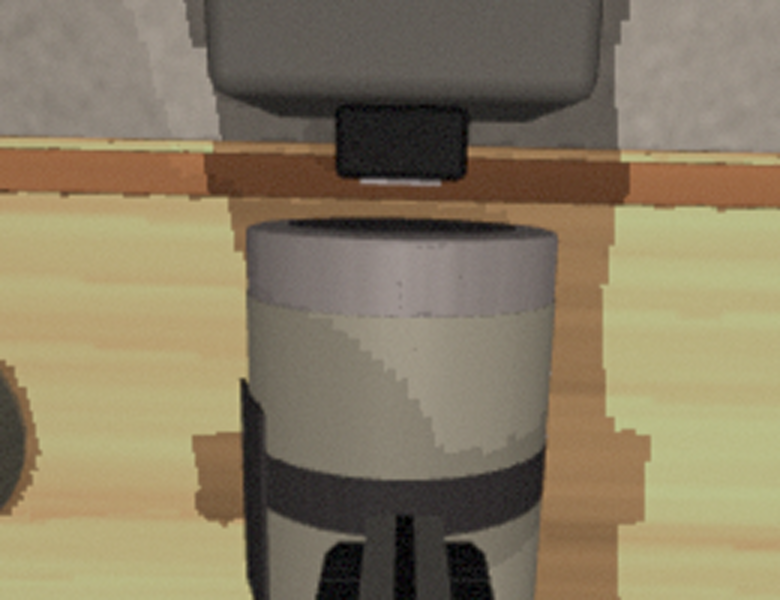

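The rim spans 247–557 (centre 402). The snout spans 336–467 (centre 401) and the window strip 361–441 (401), so they look aligned. I'll check the numbers and locate the button.

```bash
python3 rem.py 120 247 557 336 467 361 441; python3 - <<'E'
from h import *
for n in("side","scene"):
    K,M=cam(n);bot.camera(n)
    for d in bot.silhouettes(n,"button_top")[:4]: print(n,d["uv"],round(d["confidence"],2),atz(d["uv"],.09,K,M)) 
E
```

```text
can [0.55240285 0.00366573] win [0.53196786 0.00562759] [0.53998793 0.00470383] rem 0.0003598456441922666 0.0003714307993143621 tip rel 0.0005741635796307538
side [173.8, 283.5] 0.61 [ 0.28178567 -0.28548447  0.09      ]
side [201.2, 187.5] 0.57 [0.33733447 0.03786755 0.09      ]
side [254.4, 194.4] 0.56 [0.48681011 0.00428859 0.09      ]
side [205.5, 142.2] 0.44 [0.34508604 0.24069304 0.09      ]
scene [318.1, 178.7] 0.44 [0.34449414 0.05427155 0.09      ]
scene [276.6, 253.5] 0.35 [0.65065087 0.27711084 0.09      ]
```

The can is centred to about 0.4 mm. Moving to the button at about (0.486, 0.012).

```bash
python3 -m inch '[0,0,15,0,0,0,0, 0,0,30,0,0,0,0, -30,4,32,0,0,0,0, -65,8,32,0,0,0,0, -100,11,32,0,0,0,0, -119,13,32,0,0,0,0, -119,13,32,0,0,0,0, -119,13,32,0,0,0,0]'; python3 - <<'E'
from h import *
K,M=cam("wrist");im=bot.camera("wrist");cv2.imwrite("pics/w9.png",im)
s=bot.camera("side");
a=cv2.resize(s[150:250,200:330],(520,400),interpolation=2);b=cv2.resize(im,(533,400))[:,130:410]
cv2.imwrite("pics/s9.png",np.hstack([a,b]))
E
```

```text
clock: 16.43
eef_pos: [0.4859, 0.0113, 0.1408]
tool_rot: [0.05, 0.999, 0.0, 0.0]
ft_force: [1.8, 1.2, -0.1]
grip_width: -0.0
grasp_force: 0.0
```

View pics/s9.png

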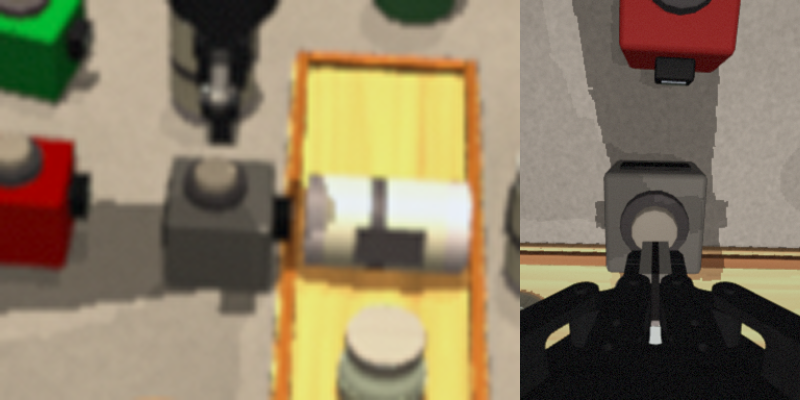

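The tips are right above the grey reader's button at composite (655,228), and the can stays level with the snout. A quick projection check, then press.

```bash
python3 -c "
from h import *
K,M=cam('wrist');print(atz((254.6,216),.091,K,M),atz((254.6,222),.091,K,M))"
python3 -m inch '[0,0,-12,0,0,0,0, 0,0,-22,0,0,0,0, 0,0,-26,0,0,0,0, 0,0,-29,0,0,0,0, 0,0,-31,0,0,0,0, 0,0,-33,0,0,0,0, 0,0,-33,0,0,0,0]'
```

```text
[0.48104138 0.01239105 0.091     ] [0.48512721 0.01198293 0.091     ]
clock: 17.12
eef_pos: [0.4866, 0.0111, 0.1081]
tool_rot: [0.05, 0.999, -0.0, 0.0]
ft_force: [-2.0, -0.7, 4.7]
grip_width: -0.0002
grasp_force: 2.4
```

Nearly bottomed, so a little further with a firm press, then off.

```bash
python3 -m inch '[0,0,-1,0,0,0,0, 0,0,-2,0,0,0,0, 0,0,-2.5,0,0,0,0, 0,0,-2.5,0,0,0,0]'; python3 -m inch '[0,0,5,0,0,0,0, 0,0,20,0,0,0,0, 0,0,40,0,0,0,0, 0,0,70,0,0,0,0, 0,0,100,0,0,0,0, 0,0,100,0,0,0,0, 0,0,100,0,0,0,0, 0,0,100,0,0,0,0]'; python3 can.py w10;python3 - <<'E'
from h import *
s=bot.camera("side");w=cv2.imread("pics/w10.png")
cv2.imwrite("pics/s10.png",np.hstack([cv2.resize(s[150:250,200:330],(390,300),interpolation=2),cv2.resize(w,(400,300))]))
E
```

```text
clock: 17.45
eef_pos: [0.4866, 0.0111, 0.1078]
tool_rot: [0.05, 0.999, -0.0, 0.001]
ft_force: [-8.2, -0.7, 20.5]
grip_width: -0.0001
grasp_force: 10.3
clock: 18.12
eef_pos: [0.4863, 0.0112, 0.2045]
tool_rot: [0.05, 0.999, 0.0, -0.0]
ft_force: [-0.3, 0.9, -0.8]
grip_width: -0.0003
grasp_force: 0.0
[238.7, 239.3] 0.95 (223, 233, 61, 97) [ 0.53711475 -0.00963134  0.06      ]
[253.1, 194.7] 0.46 (238, 177, 32, 34) [0.491519  0.0097685 0.06     ]
window [271.0, 86.9] 0.88 [0.39389504 0.03628847 0.045     ] s rel window 0.01034039870022651
window [255.5, 231.5] 0.81 [0.53662821 0.00770352 0.045     ] s rel window -0.002657856157871042
side [294.7, 208.6] 0.78 [ 0.60163888 -0.01268053  0.045     ] -0.015898447362281364
```

View pics/s10.png

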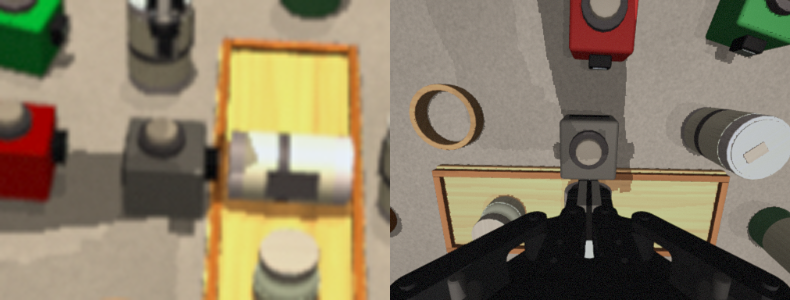

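The button was pushed to its stop (20 N) and is back up. The can has not moved since the aligned view: side rows 132–203 here match 178–270 in the previous scale. Handing in.

```bash
python3 -c "
from workcell import bot
print(bot.job_done())"
```

```text
the job is handed in; nothing more can be done
None
```

I rolled the can to within about 0.4 mm of the window's centre, took the fingers off it, pressed the grey reader's button right down and let it come back up, then handed the job in at about 18 s; no verdict came back.

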